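# Let off the ratchet clamp on the peg rail

## Task

Two identical ratchet clamps stand on the paperhanger's bench; one holds the coat rail with three wooden pegs, the other a plain board. Release the peg rail: flip the pawl lever of its clamp over, away from the rail, so that it stays flipped, then slide that clamp's jaw (the one with the upright handle) all the way back from the rail to its stop and let go. Leave the peg rail where it lies, and leave the other clamp as it is.

Things in the scene. Friction and masses are not known exactly. Their poses are not given: they have to be found in the camera images.
- clamp_a_lever (a point): Centre of the steel T-bar (16 mm thick, 34 mm long across the clamp) atop the pawl lever of the peg rail's clamp. At the start the lever leans 35 degrees to the clamp's far end (fixed jaw), bar 96 mm above the bench. To flip it, push the bar, with less than 1 N, 34 mm or more to the near end (towards the robot): past upright (bar 107 mm high) it falls over by its own weight and stays.
- clamp_a_handle (a point): Mid-height (70 mm above the bench) of the upright steel handle of that clamp's sliding jaw: a round peg, diameter 20 mm, top at 95 mm, foot at 45 mm on the 33 by 84 mm jaw block. Its x axis runs along the clamp to the far end, z is up. It starts 88 mm beyond the T-bar along x; the space between them is free above 45 mm. The jaw's face is 23 mm farther on.
- clamp_a_pawl (a joint): That clamp's pawl lever, rad: 0 engaged in the rack, 0.61 upright, 1.25 flipped right over; it rests at 0 or 1.25. It turns on a cross pin 60 mm from the bar's centre, 47 mm above the bench and 34 mm nearer the near end than the bar at the start, between two cheeks 60 mm high.
- clamp_a_jaw (a joint): That clamp's sliding jaw, m: about 0 at the start, 0.050 fully back against its stop; grows as the jaw moves to the near end (its -x). About 3 N of friction holds it where it is left. While the pawl is engaged the rack (teeth 18 mm apart) stops it after about 1 mm.
- peg_rail: Loose pale wooden coat rail, 60 mm (along the clamp) by 160 mm by 20 mm, with three turned pegs 36 mm tall standing on it, lying on the 10 mm base plate between the clamp's jaws. Origin under its centre, z up.
- clamp_b_lever (a point): Centre of the T-bar of the pawl lever of the other, identical clamp, which holds a plain board without pegs: leave it alone.
- clamp_b_handle (a point): Mid-height of the jaw handle of the other clamp: leave it alone.
Not all that is in view belongs to the job. There is more than one size of the peg_rail; the one meant has the size given above.

How it is judged:
By the outcome, as a careful person would: the job done as asked, in the order asked, and still so for the second after the job is handed in, with the robot touching nothing.
It also fails if it takes over 38 s, if anything falls off the work surface, if the arm or the gripper's body presses on something with over 40 N, if the wrist force passes 120 N, or if a joint passes its speed limit or range.

## Robot

A 7-joint arm with a two-finger parallel gripper is mounted at the origin on the work surface. World frame = base frame: x ahead of the robot, y to its left, z up, the work surface at z = 0. Lengths are in mm, angles in rad, forces in N, time in s.
With the tool pointing down it reaches from about 400 to 750 mm from the base axis. Payload 19.5 kg.
Tool frame: the origin (TCP) lies between the finger pads; the fingertips stand 14 mm ahead of it and the grasp point (between the pads) lies 5 mm behind it; z points along the fingers, y is the direction in which the jaws open and shut (so a half turn about z gives the same grasp; the last joint's range is limited). The gripper opens to 85 mm and grips with 20 to 120 N. Pads are 22 mm wide; open, the fingers measure 114 mm over their backs; the gripper's body (76 mm by 85 mm) begins 54 mm behind the grasp point. The pads swing forward as they close: fully open they stand 13 mm farther back than shut.
Start: joints at [1.121, 0.707, -0.028, 1.485, 0.022, 0.951, -0.075], TCP at [228.03, -527.825, 245.268] pointing down, gripper open.
Joint ranges: [-2.71, 2.71], [-0.32, 2.16], [-1.57, 1.52], [0, 2.45], [-1.46, 4.6], [0, 2.02], [-2.83, 2.83]. Speed limits (rad/s): [1.89, 1.89, 2.57, 2.57, 3.01, 3.01, 3.01].

## Interface

Orientations are given as a rotation vector (axis times angle).
In Python, from station import robot gives the robot as it stands.
- The arm moves only by the tool carry_out, never from a script. Its argument "plan" is a list of rows, each an object of numbers: "rx", "ry", "rz": the turn, a rotation vector about the world's x, y, z in degrees; "x", "y", "z": the shift along the world's x, y, z in m; "fingers": the closure in counts, from 0 (fully open) to 255 (shut). In form: [{"rx": .., "ry": .., "rz": .., "x": .., "y": .., "z": .., "fingers": ..}, ...]. A call has exactly 8 rows; each row shifts and turns the commanded pose from where the row before left it; what a row does not reach is not made up. A row lasts 1/12 s, in which the tool goes at most 41.7 mm and 7.16 degrees, less where a joint would pass 70% of its speed; a pose out of reach is approached as far as the arm can. A call is refused whole if a number of a shift passes 0.0417 or a number of a turn 7.16, either way. A call with a gripper value outside its range is refused whole. The fingers move at their own pace and stop on an object; the grip force is fixed at half the most. Time passes only in rows, so rows that do not move let the fingers close, or fill a call up. It gives the time, the measured TCP pose, the force and the opening at its end, in the units of the state.
- robot.observe(): the state, without advancing time (a new reading comes with each control period).
- robot.get_image(name): name is "scene" or "top" or "wrist"; returns (picture, depth): 384x512x3 uint8, red, green, blue; 384x512 float32, mm along the optical axis (not along the pixel's ray), 0 where there is no reading.
- robot.camera_model(name): a dict with "fx", "fy", "cx", "cy" (pixels), "position" and "orientation" of the camera in the world. Camera axes: x right, y down, z forward; pixel columns grow to the right and rows downward; lengths in mm; the calibration is good to about 2 mm. A picture is of the moment at which its call begins: read the wrist's pose just before it. camera_model takes no time and is no camera call; for the wrist camera it gives the pose at the moment of the call.
- robot.hand_in(): hands the job in, once; it reports no verdict.
The state is a dict: "time_s": time; "q": joint angles; "qd": joint speeds; "tau": joint torques, N m; "tcp_pos": TCP position; "orientation": TCP orientation; "contact_force": force on the tool from outside, world axes, zero at the start; "ft_torque": the same for the moment, N m; "opening": finger opening in mm.
Only numpy, scipy, OpenCV 4.12 (cv2) and the standard library are available. Lean on these libraries where they do the work, as an engineer would, in place of code of your own. Each camera call takes 0.05 s, during which the arm holds its last target. There are 200 camera calls.

## Working session

There is one attempt and no reset: what is moved stays moved. The work goes in short steps, Python scripts to look and compute and a tool call to move; the robot and the scene stay as the last step left them, time stands still between calls to the robot, and variables do not carry over. Pictures are saved under pics/ and viewed, about 8 in all and at most 12, crops included, and the job is handed in when it is done.

Besides the shell and the picture viewer there is one more tool, called after ">>>" as a command line: name --argument value ..., lists and objects as JSON in quotes. carry_out: Moves the arm, as the interface text tells. Its arguments: {"type":"object","properties":{"plan":{"type":"array"}},"required":["plan"]}

```bash
mkdir -p pics; ls; cat > h.py <<'E'
import numpy as np, cv2
from scipy.spatial.transform import Rotation as R
from station import robot
def rot(o):
    o=np.array(o,float)
    return o if o.shape==(3,3) else (R.from_rotvec(o).as_matrix() if o.size==3 else R.from_quat(o).as_matrix())
def pt(m,u,v,d):
    return rot(m["orientation"])@np.array([(u-m["cx"])/m["fx"]*d,(v-m["cy"])/m["fy"]*d,d])+np.array(m["position"])
def pz(m,u,v,z):
    r=rot(m["orientation"])@np.array([(u-m["cx"])/m["fx"],(v-m["cy"])/m["fy"],1]);p=np.array(m["position"])
    return p+r*(z-p[2])/r[2]
def cloud(m,d):
    v,u=np.mgrid[:d.shape[0],:d.shape[1]]
    c=np.stack([(u-m["cx"])/m["fx"]*d,(v-m["cy"])/m["fy"]*d,d],-1)
    return c@rot(m["orientation"]).T+np.array(m["position"])
def grab(n,f):
    m=robot.camera_model(n);p,d=robot.get_image(n)
    np.savez("pics/"+f,p=p,d=d,**{k:np.array(x) for k,x in m.items()})
    cv2.imwrite("pics/"+f+".png",p[:,:,::-1]);return m,p,d
E
python3 - <<'E'
from h import *
print({k:np.round(v,3) for k,v in robot.observe().items()})
for n in("top","scene"):
    m,p,d=grab(n,n+"0");print(n,{k:np.round(x,3).tolist() for k,x in m.items()})
a=cv2.imread("pics/top0.png");b=cv2.imread("pics/scene0.png")
cv2.imwrite("pics/both0.png",np.vstack([cv2.resize(a,(400,300)),cv2.resize(b,(400,300))]))
E
```

```text
pics
{'time_s': np.float64(0.0), 'q': array([ 1.121,  0.707, -0.028,  1.485,  0.022,  0.951, -0.076]), 'qd': array([-0.001, -0.   , -0.   ,  0.   ,  0.001,  0.   , -0.001]), 'tau': array([-2.0000e-03, -8.8321e+01,  1.2340e+00, -2.3617e+01,  1.7000e-02,
        7.0000e-03, -0.0000e+00]), 'tcp_pos': array([ 227.922, -527.615,  244.837]), 'orientation': array([-3.075, -0.636,  0.   ]), 'contact_force': array([ 0.045, -0.163,  0.587]), 'ft_torque': array([-0.026,  0.024,  0.01 ]), 'opening': np.float64(85.061)}
top {'fx': 452.514, 'fy': 452.514, 'cx': 254.137, 'cy': 190.545, 'position': [236.908, 162.95, 1461.564], 'orientation': [-2.115, 2.155, -0.151]}
scene {'fx': 376.04, 'fy': 376.04, 'cx': 254.216, 'cy': 192.147, 'position': [818.981, 629.902, 1010.703], 'orientation': [-0.919, -2.681, 0.792]}
```

View pics/top0.png

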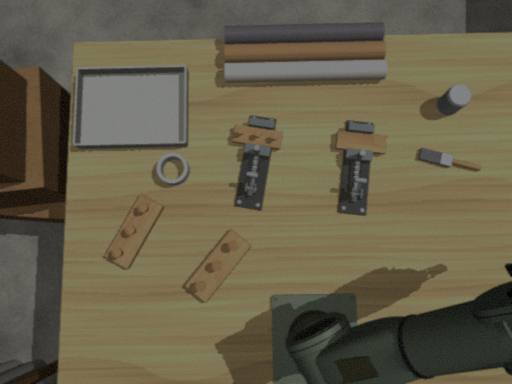

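The top view shows the peg-rail clamp at about (255,160) and the plain-board clamp at (355,165). Two loose peg rails lie at (134,231) and (217,265). The candidates for the lever are the bars at about (253,165) and (355,170). I choose the left one, because its board has pegs, and check it in a close crop.

```bash
python3 - <<'E'
from h import *
z=np.load("pics/top0.npz");m={k:z[k] for k in("fx","fy","cx","cy","position","orientation")}
C=cloud(m,z["d"])
for u,v in((255,205),(262,118),(355,208)): print(u,v,C[v,u].round(0))
a=cv2.resize(z["p"][105:217,205:305,::-1],None,fx=5.2,fy=5.2,interpolation=cv2.INTER_CUBIC)
cv2.imwrite("pics/crop0.png",a)
np.set_printoptions(linewidth=250)
print("heights rows 112..212 step2, cols 232..290 step 2");print(C[112:212:3,230:290:3,2].round(0).astype(int))
E
```

```text
255 205 [415. 178.  11.]
262 118 [706. 149.  12.]
355 208 [ 400. -144.    6.]
heights rows 112..212 step2, cols 232..290 step 2
[[  -2    4    0   -3   -4   -2    3    4    4    2   -3    3    6   -6    1    1    4   -4   -4   -1]
 [   3   -3    0    6   -3 1462   -1    9   -4    2    2   -4   -2   -1   -2    1   -8   -3   -2    6]
 [  -1    5   -4    3   -1   -3    4   47   43   42    8   12   14   11   11    1    0    0   -3    0]
 [   1    2   -5    2    2   -2   -1   45   44   46   50   47   42   48   46    8    2   -1    3   -4]
 [  -2   -1   30    0   -2    6    1   42   49   44   47   44   50   44   51    8    1    0    0   -1]
 [  -1   -1   36   33   32   30   33   30   31   21   27   36   42   42   50   12    1   -4    2    2]
 [  -4   -2   30   64   65   29   33   28   24   64   30   29   31   33   31   38    4   -1    0    1]
 [   4   -2   27   58   60   30   26   27   64   63   62   32   26   27   30   64   29   35    3   -6]
 [   0   29   28   32   32   33   33   30   33   61   31   29   32   25   60   66   26   26    0    2]
 [   1   25   29   25   26   30   27   34   3
[... 1830 characters left out ...]
   15   10   25   25   45   10    7    8    2    1    5    1    3    3   -3   -7]
 [   2    2   10    9    9   12   11    6    8   10   13   11   -1    0   -2    1   -4    3   -2    0]
 [   8   -4   10    4    5    7   14    7    9    2   11   10   -6    4    4   -4    1    3    1   -6]
 [  -3   -2   11   10   14    8    8   15   11    8    6   -8    2   -7    2   -1   -6    1    0    2]
 [1462    3   11    9   13    8    4   14   11   13   12   -3   -2   -2   -1    4    1    1   -2    2]
 [  -4    4    3   -8    0    3   -8    6    9    6    4    0   -5   -1   -4   -2   -2   -2   -1    0]
 [  -4    0   -1    0    0    1   -6   -3   -4   -2   -1   -3   -1   -7   -1   -2    1   -1    4    2]]
```

View pics/crop0.png

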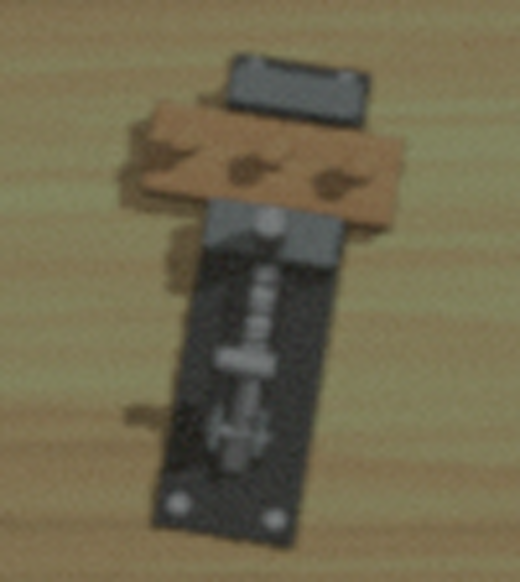

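The crop confirms it: three pegs on the rail, T-bar at crop (246,361), or image (252.3,174.4), and handle top at crop (269,222), or image (256.7,147.7). Now the positions and the needed shift and yaw.

```bash
python3 - <<'E'
from h import *
z=np.load("pics/top0.npz");m={k:z[k] for k in("fx","fy","cx","cy","position","orientation")}
f=lambda a,b,h:pz(m,205+a/5.2,105+b/5.2,h)
bar=f(246,361,104);han=f(269,222,95)
print("bar",bar,"handle",han,"dist",np.linalg.norm((han-bar)[:2]))
s1=f(178,503,12);s2=f(275,519,12);print("screws",s1,s2)
b1=f(152,525,10);b2=f(296,546,10);t1=f(234,55,45);t2=f(370,72,45);print(b1,b2,t1,t2)
ax=(t1+t2-b1-b2)[:2];ang=lambda v:np.degrees(np.arctan2(v[1],v[0]))
print("axis deg",ang(ax),"bar-han",ang((han-bar)[:2]),"cross",ang((t1-t2)[:2])-90,ang((b1-b2)[:2])-90)
C=cloud(m,z["d"])[160:182,243:262].reshape(-1,3);C=C[(C[:,2]>94)&(C[:,2]<115)];print("bar pts",len(C),C.mean(0),C.min(0),C.max(0))
s=robot.observe();T=rot(s["orientation"]);print("tool x,y,z",T.T.round(3),s["tcp_pos"])
E
```

```text
bar [498.02460061 183.49505129 104.        ] handle [583.83956556 168.47816369  95.        ] dist 87.11897108393913
screws [426.80117575 228.66651521  12.        ] [415.62173837 168.59253971  12.        ]
[413.59606862 245.09440485  10.        ] [398.75941275 155.90040818  10.        ] [704.26355768 188.58310349  45.        ] [691.34383168 103.8694147   45.        ]
axis deg -10.542061778693203 bar-han -9.925771770127186 cross -8.67138870047637 -9.444189530584907
bar pts 56 [499.02914527 184.29557367 101.94517606] [489.72651809 169.10835562  94.70834051] [509.77873502 199.79704188 109.70002426]
tool x,y,z [[ 0.918  0.397 -0.   ]
 [ 0.397 -0.918 -0.001]
 [-0.     0.001 -1.   ]] [ 227.92082664 -527.67812557  244.88101502]
```

>>> carry_out --plan '[{"rx":0,"ry":0,"rz":-5,"x":0.022,"y":0.034,"z":0,"fingers":255},{"rx":0,"ry":0,"rz":-5,"x":0.022,"y":0.034,"z":0,"fingers":255},{"rx":0,"ry":0,"rz":-5,"x":0.022,"y":0.034,"z":0,"fingers":255},{"rx":0,"ry":0,"rz":-5,"x":0.022,"y":0.034,"z":0,"fingers":255},{"rx":0,"ry":0,"rz":-5,"x":0.022,"y":0.034,"z":0,"fingers":255},{"rx":0,"ry":0,"rz":-5,"x":0.022,"y":0.034,"z":0,"fingers":255},{"rx":0,"ry":0,"rz":-3.4,"x":0.022,"y":0.034,"z":0,"fingers":255},{"rx":0,"ry":0,"rz":0,"x":0.022,"y":0.034,"z":0,"fingers":255}]'

```text
time_s: 0.77
tcp_pos: [404.7, -253.9, 245.2]
orientation: [-3.129, 0.281, 0.0]
contact_force: [1.4, -0.7, -0.3]
opening: 0.2
```

```bash
cat > st.py <<'E'
from h import *
s=robot.observe();T=rot(s["orientation"])
print("t",round(s["time_s"],2),"q",s["q"].round(2) if hasattr(s["q"],"round") else s["q"],"tcp",np.round(s["tcp_pos"],1),"F",np.round(s["contact_force"],1),"open",round(float(s["opening"]),1),"yaw",np.degrees(np.arctan2(T[1,0],T[0,0])).round(1),"tz",T[:,2].round(3))
E
python3 st.py
```

```text
t 0.77 q [ 0.37  0.58  0.21  1.83 -0.16  0.75 -1.08] tcp [ 404.7 -253.9  245.2] F [ 1.4 -0.7 -0.3] open 0.2 yaw -10.3 tz [-0.  0. -1.]
```

>>> carry_out --plan '[{"rx":0,"ry":0,"rz":0,"x":0.015,"y":0.038,"z":0,"fingers":255},{"rx":0,"ry":0,"rz":0,"x":0.015,"y":0.038,"z":0,"fingers":255},{"rx":0,"ry":0,"rz":0,"x":0.015,"y":0.038,"z":0,"fingers":255},{"rx":0,"ry":0,"rz":0,"x":0.015,"y":0.038,"z":0,"fingers":255},{"rx":0,"ry":0,"rz":0,"x":0.015,"y":0.038,"z":0,"fingers":255},{"rx":0,"ry":0,"rz":0,"x":0.015,"y":0.038,"z":0,"fingers":255},{"rx":0,"ry":0,"rz":0,"x":0.015,"y":0.038,"z":0,"fingers":255},{"rx":0,"ry":0,"rz":0,"x":0.015,"y":0.038,"z":0,"fingers":255}]'

```text
time_s: 1.43
tcp_pos: [524.3, 50.4, 245.2]
orientation: [-3.13, 0.274, 0.0]
contact_force: [0.9, -0.3, 0.4]
opening: 0.1
```

```bash
python3 st.py
```

```text
t 1.43 q [-0.3   0.65  0.27  1.67 -0.22  0.85 -1.68] tcp [524.3  50.4 245.2] F [ 0.9 -0.3  0.4] open 0.1 yaw -10.0 tz [-0.  0. -1.]
```

Next I move above the gap between bar and handle (542,176) at z ≈ 185, then look with the wrist camera.

>>> carry_out --plan '[{"rx":0,"ry":0,"rz":0,"x":0.004,"y":0.032,"z":-0.01,"fingers":255},{"rx":0,"ry":0,"rz":0,"x":0.004,"y":0.032,"z":-0.01,"fingers":255},{"rx":0,"ry":0,"rz":0,"x":0.005,"y":0.032,"z":-0.015,"fingers":255},{"rx":0,"ry":0,"rz":0,"x":0.005,"y":0.03,"z":-0.025,"fingers":255},{"rx":0,"ry":0,"rz":0,"x":0,"y":0,"z":0,"fingers":255},{"rx":0,"ry":0,"rz":0,"x":0,"y":0,"z":0,"fingers":255},{"rx":0,"ry":0,"rz":0,"x":0,"y":0,"z":0,"fingers":255},{"rx":0,"ry":0,"rz":0,"x":0,"y":0,"z":0,"fingers":255}]'

```text
time_s: 2.1
tcp_pos: [542.3, 173.2, 185.8]
orientation: [3.129, -0.277, 0.001]
contact_force: [-0.2, 0.3, -0.1]
opening: -0.1
```

```bash
python3 st.py; python3 - <<'E'
from h import *
m,p,d=grab("wrist","w1");print({k:np.round(x,3).tolist() for k,x in m.items()})
C=cloud(m,d)
ax=np.array([.985,-.174]);b=np.array([498.5,184])
ok=(d>0)
A=(C[...,:2]-b)@ax;L=(C[...,:2]-b)@np.array([.174,.985])
k=ok&(abs(L)<25)&(abs(A)<20)&(C[...,2]>88)&(C[...,2]<112);print("bar",k.sum(),C[k].mean(0) if k.any() else"", (A[k].min(),A[k].max(),L[k].min(),L[k].max()) if k.any() else "")
k=ok&(abs(L)<20)&(abs(A-88)<20)&(C[...,2]>85)&(C[...,2]<105);print("handle",k.sum(),C[k].mean(0) if k.any() else"",(A[k].min(),A[k].max(),L[k].min(),L[k].max()) if k.any() else "")
E
```

```text
t 2.1 q [-0.5   0.79  0.27  1.59 -0.27  0.8  -1.87] tcp [542.3 173.2 185.8] F [-0.2  0.3 -0.1] open -0.1 yaw -10.1 tz [ 0.001 -0.    -1.   ]
{'fx': 332.866, 'fy': 332.866, 'cx': 256.086, 'cy': 190.238, 'position': [612.713, 160.203, 312.966], 'orientation': [1.89, -2.255, -0.322]}
bar 0  
handle 708 [586.96707487 167.82232758  93.18791021] (np.float64(80.18404073566491), np.float64(99.31076175503696), np.float64(-10.028621878667211), np.float64(9.163704271788788))
```

View pics/w1.png

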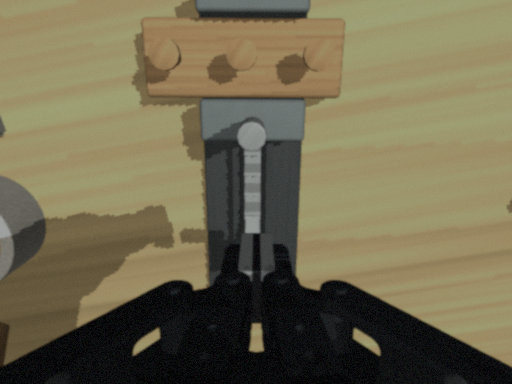

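The wrist view shows the jaw handle at (251,135), centred, with the rail's three pegs at (163,54), (241,54) and (320,54). The clamp is aligned with the tool, and the handle measures (587,168,93), which agrees with the top view. Descending into the gap.

>>> carry_out --plan '[{"rx":0,"ry":0,"rz":0,"x":0.001,"y":0.003,"z":-0.01,"fingers":255},{"rx":0,"ry":0,"rz":0,"x":0,"y":0,"z":-0.02,"fingers":255},{"rx":0,"ry":0,"rz":0,"x":0,"y":0,"z":-0.02,"fingers":255},{"rx":0,"ry":0,"rz":0,"x":0,"y":0,"z":-0.02,"fingers":255},{"rx":0,"ry":0,"rz":0,"x":0,"y":0,"z":-0.015,"fingers":255},{"rx":0,"ry":0,"rz":0,"x":0,"y":0,"z":-0.009,"fingers":255},{"rx":0,"ry":0,"rz":0,"x":0,"y":0,"z":0,"fingers":255},{"rx":0,"ry":0,"rz":0,"x":0,"y":0,"z":0,"fingers":255}]'

```text
time_s: 2.82
tcp_pos: [543.2, 177.0, 91.4]
orientation: [-3.129, 0.275, -0.0]
contact_force: [0.4, 0.8, 0.2]
opening: -0.2
```

>>> carry_out --plan '[{"rx":0,"ry":0,"rz":0,"x":-0.01,"y":0.0018,"z":0,"fingers":255},{"rx":0,"ry":0,"rz":0,"x":-0.009,"y":0.0016,"z":0,"fingers":255},{"rx":0,"ry":0,"rz":0,"x":-0.009,"y":0.0016,"z":0,"fingers":255},{"rx":0,"ry":0,"rz":0,"x":-0.009,"y":0.0016,"z":0,"fingers":255},{"rx":0,"ry":0,"rz":0,"x":-0.009,"y":0.0016,"z":0,"fingers":255},{"rx":0,"ry":0,"rz":0,"x":-0.009,"y":0.0016,"z":0,"fingers":255},{"rx":0,"ry":0,"rz":0,"x":-0.009,"y":0.0016,"z":0,"fingers":255},{"rx":0,"ry":0,"rz":0,"x":-0.009,"y":0.0016,"z":0,"fingers":255}]'

```text
time_s: 3.48
tcp_pos: [470.2, 190.4, 92.4]
orientation: [-3.128, 0.275, -0.003]
contact_force: [0.2, 0.4, 0.7]
opening: 0.0
```

>>> carry_out --plan '[{"rx":0,"ry":0,"rz":0,"x":0.005,"y":-0.001,"z":0.02,"fingers":255},{"rx":0,"ry":0,"rz":0,"x":0,"y":0,"z":0.035,"fingers":255},{"rx":0,"ry":0,"rz":0,"x":0,"y":0,"z":0.04,"fingers":255},{"rx":0,"ry":0,"rz":0,"x":0.036,"y":-0.0065,"z":0,"fingers":255},{"rx":0,"ry":0,"rz":0,"x":0.036,"y":-0.0065,"z":0,"fingers":255},{"rx":0,"ry":0,"rz":0,"x":0.036,"y":-0.0065,"z":0,"fingers":255},{"rx":0,"ry":0,"rz":0,"x":0.03,"y":-0.0055,"z":0,"fingers":255},{"rx":0,"ry":0,"rz":0,"x":0,"y":0,"z":0,"fingers":255}]'

```text
time_s: 4.15
tcp_pos: [617.3, 161.8, 187.1]
orientation: [3.129, -0.279, 0.006]
contact_force: [-1.6, -0.7, -1.3]
opening: 0.0
```

```bash
python3 st.py; python3 - <<'E'
from h import *
m,p,d=grab("scene","s2");C=cloud(m,d)
q=rot(m["orientation"]).T@(np.array([520,180,60])-np.array(m["position"]));u=int(q[0]/q[2]*m["fx"]+m["cx"]);v=int(q[1]/q[2]*m["fy"]+m["cy"]);print(u,v)
y0=max(v-65,0);x0=max(u-85,0);print(x0,y0)
cv2.imwrite("pics/s2c.png",cv2.resize(p[y0:y0+130,x0:x0+170,::-1],None,fx=4.4,fy=4.4,interpolation=cv2.INTER_CUBIC))
m,p,d=grab("top","t2");C=cloud(m,d)
ax=np.array([.985,-.174]);b=np.array([498.5,184]);A=(C[...,:2]-b)@ax;L=(C[...,:2]-b)@np.array([.174,.985])
k=(d>0)&(abs(L)<30)&(A>-110)&(A<60)&(C[...,2]>82);print("bar now",k.sum(),C[k].mean(0).round(1) if k.any() else "",A[k].mean(),L[k].mean())
E
```

```text
t 4.15 q [-0.43  0.89  0.28  1.31 -0.26  0.97 -1.85] tcp [617.3 161.8 187.1] F [-1.6 -0.7 -1.3] open 0.0 yaw -10.2 tz [ 0.004 -0.001 -1.   ]
235 216
150 151
bar now 1904 [469.4 185.2 634.1] -28.87110302009233 -3.886319257795193
```

View pics/s2c.png

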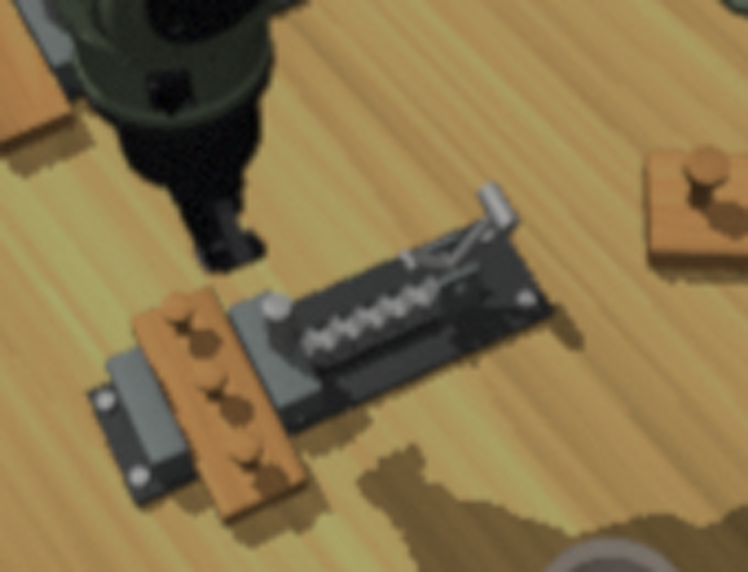

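The scene crop shows the lever flipped: its bar is at crop (497,203), leaning to the near end, with the handle still at (276,305). Now I lower beyond the handle, with the tips at z ≈ 72, above the pegs (66).

>>> carry_out --plan '[{"rx":0,"ry":0,"rz":0,"x":-0.004,"y":0.002,"z":-0.015,"fingers":255},{"rx":0,"ry":0,"rz":0,"x":0,"y":0,"z":-0.02,"fingers":255},{"rx":0,"ry":0,"rz":0,"x":0,"y":0,"z":-0.02,"fingers":255},{"rx":0,"ry":0,"rz":0,"x":0,"y":0,"z":-0.02,"fingers":255},{"rx":0,"ry":0,"rz":0,"x":0,"y":0,"z":-0.015,"fingers":255},{"rx":0,"ry":0,"rz":0,"x":0,"y":0,"z":-0.01,"fingers":255},{"rx":0,"ry":0,"rz":0,"x":0,"y":0,"z":0,"fingers":255},{"rx":0,"ry":0,"rz":0,"x":0,"y":0,"z":0,"fingers":255}]'

```text
time_s: 4.92
tcp_pos: [608.8, 166.5, 87.0]
orientation: [-3.129, 0.274, -0.0]
contact_force: [0.5, 0.5, 0.5]
opening: 0.2
```

>>> carry_out --plan '[{"rx":0,"ry":0,"rz":0,"x":-0.003,"y":0.0005,"z":0,"fingers":255},{"rx":0,"ry":0,"rz":0,"x":-0.003,"y":0.0005,"z":0,"fingers":255},{"rx":0,"ry":0,"rz":0,"x":-0.003,"y":0.0005,"z":0,"fingers":255},{"rx":0,"ry":0,"rz":0,"x":-0.003,"y":0.0005,"z":0,"fingers":255},{"rx":0,"ry":0,"rz":0,"x":-0.003,"y":0.0005,"z":0,"fingers":255},{"rx":0,"ry":0,"rz":0,"x":-0.003,"y":0.0005,"z":0,"fingers":255},{"rx":0,"ry":0,"rz":0,"x":-0.003,"y":0.0005,"z":0,"fingers":255},{"rx":0,"ry":0,"rz":0,"x":-0.003,"y":0.0005,"z":0,"fingers":255}]'

```text
time_s: 5.58
tcp_pos: [584.8, 170.2, 86.3]
orientation: [-3.129, 0.275, -0.0]
contact_force: [3.3, -0.0, 2.6]
opening: 0.1
```

>>> carry_out --plan '[{"rx":0,"ry":0,"rz":0,"x":-0.003,"y":0.0005,"z":0,"fingers":255},{"rx":0,"ry":0,"rz":0,"x":-0.003,"y":0.0005,"z":0,"fingers":255},{"rx":0,"ry":0,"rz":0,"x":-0.003,"y":0.0005,"z":0,"fingers":255},{"rx":0,"ry":0,"rz":0,"x":-0.003,"y":0.0005,"z":0,"fingers":255},{"rx":0,"ry":0,"rz":0,"x":-0.003,"y":0.0005,"z":0,"fingers":255},{"rx":0,"ry":0,"rz":0,"x":-0.003,"y":0.0005,"z":0,"fingers":255},{"rx":0,"ry":0,"rz":0,"x":-0.002,"y":0.0004,"z":0,"fingers":255},{"rx":0,"ry":0,"rz":0,"x":0,"y":0,"z":0,"fingers":255}]'

```text
time_s: 6.25
tcp_pos: [564.4, 173.7, 86.2]
orientation: [3.13, -0.274, -0.001]
contact_force: [0.5, -0.4, 1.3]
opening: 0.1
```

>>> carry_out --plan '[{"rx":0,"ry":0,"rz":0,"x":-0.001,"y":0.0002,"z":0,"fingers":255},{"rx":0,"ry":0,"rz":0,"x":-0.001,"y":0.0002,"z":0,"fingers":255},{"rx":0,"ry":0,"rz":0,"x":-0.001,"y":0.0002,"z":0,"fingers":255},{"rx":0,"ry":0,"rz":0,"x":-0.001,"y":0.0002,"z":0,"fingers":255},{"rx":0,"ry":0,"rz":0,"x":0,"y":0,"z":0,"fingers":255},{"rx":0,"ry":0,"rz":0,"x":0,"y":0,"z":0,"fingers":255},{"rx":0,"ry":0,"rz":0,"x":0,"y":0,"z":0,"fingers":255},{"rx":0,"ry":0,"rz":0,"x":0,"y":0,"z":0,"fingers":255}]'

```text
time_s: 6.92
tcp_pos: [560.8, 174.3, 86.2]
orientation: [3.13, -0.275, -0.001]
contact_force: [0.6, -0.3, -0.5]
opening: -0.0
```

>>> carry_out --plan '[{"rx":0,"ry":0,"rz":0,"x":-0.001,"y":0.0002,"z":0,"fingers":255},{"rx":0,"ry":0,"rz":0,"x":-0.001,"y":0.0002,"z":0,"fingers":255},{"rx":0,"ry":0,"rz":0,"x":-0.001,"y":0.0002,"z":0,"fingers":255},{"rx":0,"ry":0,"rz":0,"x":0,"y":0,"z":0,"fingers":255},{"rx":0,"ry":0,"rz":0,"x":0,"y":0,"z":0,"fingers":255},{"rx":0,"ry":0,"rz":0,"x":0,"y":0,"z":0,"fingers":255},{"rx":0,"ry":0,"rz":0,"x":0,"y":0,"z":0,"fingers":255},{"rx":0,"ry":0,"rz":0,"x":0,"y":0,"z":0,"fingers":255}]'

```text
time_s: 7.58
tcp_pos: [558.2, 174.9, 86.3]
orientation: [-3.129, 0.275, -0.001]
contact_force: [4.7, -2.1, -2.6]
opening: 0.0
```

>>> carry_out --plan '[{"rx":0,"ry":0,"rz":0,"x":-0.001,"y":0.0002,"z":0,"fingers":255},{"rx":0,"ry":0,"rz":0,"x":0,"y":0,"z":0,"fingers":255},{"rx":0,"ry":0,"rz":0,"x":-0.001,"y":0.0002,"z":0,"fingers":255},{"rx":0,"ry":0,"rz":0,"x":0,"y":0,"z":0,"fingers":255},{"rx":0,"ry":0,"rz":0,"x":0,"y":0,"z":0,"fingers":255},{"rx":0,"ry":0,"rz":0,"x":0,"y":0,"z":0,"fingers":255},{"rx":0,"ry":0,"rz":0,"x":0,"y":0,"z":0,"fingers":255},{"rx":0,"ry":0,"rz":0,"x":0,"y":0,"z":0,"fingers":255}]'

```text
time_s: 8.25
tcp_pos: [557.9, 174.9, 86.5]
orientation: [-3.129, 0.276, -0.007]
contact_force: [15.9, -3.5, -9.0]
opening: 0.1
```

The force has risen to 16 N with the TCP standing still, so the jaw is at its stop. Back off, rise and move clear.

>>> carry_out --plan '[{"rx":0,"ry":0,"rz":0,"x":0.006,"y":-0.001,"z":0,"fingers":255},{"rx":0,"ry":0,"rz":0,"x":0.006,"y":-0.001,"z":0,"fingers":255},{"rx":0,"ry":0,"rz":0,"x":0,"y":0,"z":0.03,"fingers":255},{"rx":0,"ry":0,"rz":0,"x":0,"y":0,"z":0.04,"fingers":255},{"rx":0,"ry":0,"rz":0,"x":0,"y":0,"z":0.04,"fingers":255},{"rx":0,"ry":0,"rz":0,"x":0,"y":0,"z":0.04,"fingers":255},{"rx":0,"ry":0,"rz":0,"x":0,"y":-0.04,"z":0,"fingers":255},{"rx":0,"ry":0,"rz":0,"x":0,"y":-0.04,"z":0,"fingers":255}]'

```text
time_s: 8.92
tcp_pos: [568.1, 94.3, 238.0]
orientation: [-3.128, 0.268, -0.003]
contact_force: [1.9, -2.0, -0.5]
opening: 0.4
```

>>> carry_out --plan '[{"rx":0,"ry":0,"rz":0,"x":0,"y":-0.04,"z":0,"fingers":255},{"rx":0,"ry":0,"rz":0,"x":0,"y":-0.04,"z":0,"fingers":255},{"rx":0,"ry":0,"rz":0,"x":0,"y":-0.04,"z":0,"fingers":255},{"rx":0,"ry":0,"rz":0,"x":0,"y":-0.04,"z":0,"fingers":255},{"rx":0,"ry":0,"rz":0,"x":0,"y":-0.04,"z":0,"fingers":255},{"rx":0,"ry":0,"rz":0,"x":0,"y":-0.04,"z":0,"fingers":255},{"rx":0,"ry":0,"rz":0,"x":0,"y":-0.04,"z":0,"fingers":255},{"rx":0,"ry":0,"rz":0,"x":0,"y":0,"z":0,"fingers":255}]'

```text
time_s: 9.58
tcp_pos: [566.2, -195.1, 236.3]
orientation: [3.125, -0.288, -0.002]
contact_force: [-2.0, -1.5, -0.1]
opening: 0.0
```

```bash
python3 st.py; python3 - <<'E'
from h import *
m,p,d=grab("top","t3")
cv2.imwrite("pics/t3c.png",cv2.resize(p[105:217,205:305,::-1],None,fx=5.2,fy=5.2,interpolation=cv2.INTER_CUBIC))
m,p,d=grab("scene","s3")
cv2.imwrite("pics/s3c.png",cv2.resize(p[151:281,150:320,::-1],None,fx=3.5,fy=3.5,interpolation=cv2.INTER_CUBIC))
a=cv2.imread("pics/t3c.png");b=cv2.resize(cv2.imread("pics/s3c.png")[:, :],(400,306))
c=np.zeros((582,800,3),np.uint8);c[:,:400]=cv2.resize(a,None,fx=1,fy=1)[:582,60:460];c[:306,400:]=b;cv2.imwrite("pics/f3.png",c)
E
```

```text
t 9.58 q [ 0.16  0.77  0.24  1.41 -0.2   0.99 -1.31] tcp [ 566.2 -195.1  236.3] F [-2.  -1.5 -0.1] open 0.0 yaw -10.5 tz [-0.002 -0.004 -1.   ]
```

View pics/f3.png

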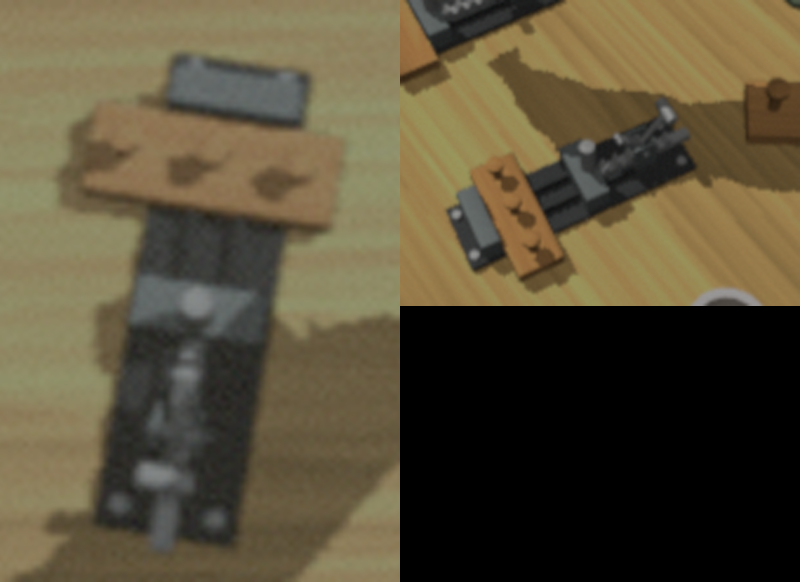

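The picture shows the jaw back with its handle at crop (256,304), the lever bar flipped at (225,475), and the rail unmoved. One numeric check of the travel, then hand in.

```bash
python3 - <<'E'
from h import *
z=np.load("pics/top0.npz");m={k:z[k] for k in("fx","fy","cx","cy","position","orientation")}
f=lambda a,b,h:pz(m,205+a/5.2,105+b/5.2,h)
print("jaw travel",np.linalg.norm(f(269,222,95)-f(256,304,95)),"bar travel",np.linalg.norm(f(246,361,104)-f(225,475,103)))
# change of the picture around rail and clamp b
p0,p1=z["p"].astype(int),np.load("pics/t3.npz")["p"].astype(int)
for n,t,a in(("rail",p0[118:145,230:290],p1[118:145,230:290]),("clamp b",p0[118:215,330:390],p1[118:215,330:390])):
    print(n,cv2.phaseCorrelate(t.mean(2),a.mean(2)))
print(robot.hand_in())
E
```

```text
jaw travel 50.53912537509399 bar travel 68.54790958256334
rail ((-0.06736381708425299, 0.4296375343316612), 0.9321192827389154)
clamp b ((0.1844498526036169, -0.3116021044717243), 0.435256276550632)
the job is handed in; nothing more can be done
None
```

The peg rail is released. I flipped its clamp's pawl lever over towards the robot and it stayed there. I then pushed the jaw back by its handle to the stop, backed off and moved the gripper clear. The job was handed in at about 9.7 s of the 38 s allowed.

- **Jaw:** it travelled about 50.5 mm in the top view, against 50 mm expected. At the end of the push the force rose to about 16 N in x while the tool stood still, which is the stop.
- **Lever:** the bar moved about 69 mm, which fits a full flip. Both the top and scene views show it lying over after the release.
- **Peg rail:** it shifted less than half a pixel (about 1.3 mm) between the first and last top views, which is within measuring noise.
- **Other clamp:** it was not touched. The image match there also gave less than half a pixel, but only weakly (0.44), probably because the arm and its shadow changed that part of the picture.

One check gave no usable number: my depth measurement of the flipped bar picked up the arm instead, so I judged the flip from the pictures.

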